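Clamp a lino block and start the curing lamp

TASK

Lay the mounted lino block gently, face up as it is, on the bed of the curing station so that it sits close up to the three low lugs, and swing the clamp lever down until its rubber foot rests on the block. Then start the lamp: press the wide button fully down, keep it down for about a second and let it come up again. Do not press it before the clamp is shut, never press the narrow button on the other box, and leave the tools, tins and other things lying around where they are.

Things in the scene. Friction and masses are not known exactly. Their poses are not given: they have to be found in the camera images.
- block_mid (a point): Centre of the loose lino block, a flat block 56 mm (its x) by 100 mm (its y) by 24 mm high (its z, up), 100 to 200 g, plywood with a dark grey-brown lino face on top, cut with fine curved lines; the last 25 mm at either end are plain. It starts flat on the table, to the right of the station, and is the same either way round.
- station: The curing station, fixed: a flat grey bed 12 mm thick with lugs, a clamp and a lamp on it. Origin on the table under the nest point; x away from the robot, towards the lamp; y towards the clamp; z up. The bed runs x -70 to 155, y -90 to 125 mm. The grey lamp housing stands on it from x = 101 mm on, its cooling fins up to 77 mm above the table.
- nest (a point): Where the block's centre is when it lies on the bed touching all three lugs, 12 mm above the bed's top; axes as the station's. Steel lugs, 8 mm high on the bed: two at the block's far long side (faces at x = +28, each 10 mm wide, at y = +36 and -36; 62 mm open between them for a finger), one at its -y end (face at y = -50, 12 mm wide at x = 0). The -x side and +y end have none.
- clamp_hinge (a point): Hinge of the clamp lever, at x 0, y +92, z +26 mm from the nest point (50 mm above the table), on a dark steel socket block 40 mm wide along x, 26 mm along y, whose cheeks reach 60 mm above the table. Its axes are the station's; the hinge's axis is along x.
- clamp (a joint): Angle of the clamp lever, rad. 0: shut, level, pointing from the hinge to the station's -y over the block, its rubber foot on the block. It grows as the lever swings up; 1.57 is upright, up to 2.05 leaning away from the block; it starts at 1.5 to 1.9. Without a block it can go to -0.06. It stays where it is left; about 0.12 N m moves it (1.3 N at the grip).
- clamp_grip (a point): Middle of the lever's black round grip, on the lever's centre line 98 mm from the hinge: a cylinder 18 mm in diameter and 36 mm long along the lever (80 to 116 mm from the hinge). The rest is a steel bar 12 mm wide, 8 mm thick; the rubber foot, 16 mm across and 10 mm high, is 60 mm from the hinge on the side that faces the block when shut.
- start_top (a point): Centre of the top of the wide start button, when up 63 mm above the table: a black round head of 42 mm diameter in a steel collar, on top of a grey box 80 x 80 x 45 mm, fixed to the table. Its collar (58 mm in diameter) is 57 mm above the table, so the fully pressed head is flush with it. Moves with the button.
- start (a joint): Travel of the start button, m: 0 up, 0.006 fully down; pressed down vertically; a spring of about 2 N at first and 6 N fully down.
- tester_top (a point): Centre of the top of the narrow lamp-test button, a black round head of 20 mm diameter in a steel collar of 36 mm, otherwise on an equal box at equal height; not to be pressed. The two boxes may stand either way round, nearer to or farther from the robot, left of the station.
- tester (a joint): Travel of the lamp-test button, m: 0 up, 0.006 down; leave it up.
- tin: Bystander: round steel tin, 72 mm across, 50 mm high; origin under its centre.
- tape: Bystander: roll of paper tape lying flat, 90 mm across, 24 mm high; origin under its centre.
- gouge: Bystander: lino gouge, 150 mm long, lying along its x, 22 mm thick at the wooden handle; origin on the table about 65 mm from the blade end.
- brayer: Bystander: ink roller lying down, 140 mm long along its x, roller 90 mm wide, 32 mm high; origin on the table behind the roller.
- knife: Bystander: palette knife lying flat, 190 mm long along its x; origin under its middle.
- pot: Bystander: amber glass pot, 52 mm across, 70 mm high; origin under its centre.
- cork_block: Bystander: cork block, 60 x 90 x 35 mm; origin under its centre.
Not all that is in view belongs to the job. Leave any red look-alike of the part that bears block_mid alone. Leave any purple look-alike of the part that bears tester_top alone.

How it is judged:
By the outcome, as a careful person would: the job done as asked, in the order asked, and still so for the second after the job is handed in, with the robot touching nothing.
It also fails if it takes over 61 s, if anything falls off the work surface, if the arm or the gripper's body presses on something with over 40 N, if the wrist force passes 120 N, or if a joint passes its speed limit or range.

ROBOT

A 6-joint arm with a two-finger parallel gripper is mounted at the origin on the work surface. World frame = base frame: x ahead of the robot, y to its left, z up, the work surface at z = 0. Lengths are in mm, angles in rad, forces in N, time in s.
With the tool pointing down it reaches from about 250 to 775 mm from the base axis. Payload 8.9 kg.
Tool frame: the origin (TCP) lies at the very end of the fingers, on their centre line; the grasp point (between the pads) lies 19 mm behind it; z points along the fingers, x is the direction in which the jaws open and shut, and the axes are right-handed (so a half turn about z gives the same grasp; the last joint's range is limited). The gripper opens to 85 mm and grips with 20 to 120 N. Pads are 22 mm wide; open, the fingers measure 114 mm over their backs; the gripper's body (76 mm by 85 mm) begins 54 mm behind the grasp point. The pads swing forward as they close: fully open they stand 13 mm farther back than shut.
Start: joints at [1.091, 0.291, -0.153, 1.127, 0, 1.431], TCP at [175.471, 494.807, 231.305] pointing down, gripper open.
Joint ranges: [-2.52, 2.52], [-0.91, 1.74], [-1.3, 1.37], [-1.96, 2.02], [-1.52, 1.47], [-3.14, 3.14]. Speed limits (rad/s): [2.22, 2.22, 2.79, 3.14, 3.14, 3.14].

INTERFACE

Orientations are given as [roll, pitch, yaw] about the fixed x, y, z axes, in that order (R = Rz(yaw) Ry(pitch) Rx(roll)).
In Python, from plant import ctrl, eyes gives the robot as it stands.
- The arm moves only by the tool jog_arm, never from a script. Its argument "series" is one flat list of numbers, 7 for each row, row after row: the shift along the tool's x, y, z in m, then the turn, a rotation vector about the tool's x, y, z in degrees, then the finger opening in m, from 0 to 0.0854. A call has 1 to 5 rows; each row is the pose to reach, as a shift and turn from the pose commanded when the call began, along the tool's axes at that moment; what a row does not reach only later rows make up. A row lasts 1/8 s, in which the tool goes at most 62.5 mm and 10.7 degrees, less where a joint would pass 70% of its speed; a pose out of reach is approached as far as the arm can. A call with a gripper value outside its range is refused whole. The fingers move at their own pace and stop on an object; "grip_force" is the grip in N (left out, the last holds). Time passes only in rows, so rows that repeat a pose let the fingers close. It gives the time, the measured TCP pose, the force and the opening at its end, in the units of the state.
- ctrl.state(): the state, without advancing time (a new reading comes with each control period).
- eyes.read_camera(name): name is "scene" or "top" or "wrist"; returns the picture (384x512x3 uint8, red, green, blue); there is no depth.
- eyes.camera_model(name): a dict with "K" (3x3 intrinsics, pixels), "rvec" (rotation vector, rad) and "tvec" (3), from world to camera coordinates, as OpenCV has them. Camera axes: x right, y down, z forward; pixel columns grow to the right and rows downward; lengths in mm; the calibration is good to about 2 mm. A picture is of the moment at which its call begins: read the wrist's pose just before it. camera_model takes no time and is no camera call; for the wrist camera it gives the pose at the moment of the call.
- ctrl.sign_off(): hands the job in, once; it reports no verdict.
The state is a dict: "time": time; "q": joint angles; "qd": joint speeds; "tau": joint torques, N m; "tool_pos": TCP position; "orientation": TCP orientation; "wrist_force": force on the tool from outside, world axes, zero at the start; "torque": the same for the moment, N m; "opening": finger opening in mm.
Only numpy, scipy, OpenCV 4.12 (cv2) and the standard library are available. Lean on these libraries where they do the work, as an engineer would, in place of code of your own. Each camera call takes 0.05 s, during which the arm holds its last target. There are 200 camera calls.

## Working session

There is one attempt and no reset: what is moved stays moved. The work goes in short steps, Python scripts to look and compute and a tool call to move; the robot and the scene stay as the last step left them, time stands still between calls to the robot, and variables do not carry over. Pictures are saved under pics/ and viewed, about 8 in all and at most 12, crops included, and the job is handed in when it is done.

Besides the shell and the picture viewer there is one more tool, called after "Request:" by a JSON object that holds its "fn" and its "kwargs". jog_arm: Moves the arm, as the interface text tells. Its arguments: {"type":"object","properties":{"series":{"type":"array","items":{"type":"number"}},"grip_force":{"type":"number"}},"required":["series"]}

```bash
mkdir -p pics
cat > h.py <<'E'
import numpy as np, cv2
from scipy.spatial.transform import Rotation as R
from plant import ctrl, eyes
def cast(cam,uv,z,m=None):
    m=m or eyes.camera_model(cam);K=np.array(m["K"],float);Rm=cv2.Rodrigues(np.array(m["rvec"],float))[0];t=np.array(m["tvec"],float).ravel()
    d=Rm.T@np.linalg.inv(K)@np.array([uv[0],uv[1],1.]);c=-Rm.T@t
    return c+d*(z-c[2])/d[2]
def proj(cam,P,m=None):
    m=m or eyes.camera_model(cam)
    return cv2.projectPoints(np.array(P,float).reshape(-1,1,3),np.array(m["rvec"],float),np.array(m["tvec"],float),np.array(m["K"],float),None)[0].reshape(-1,2)
def snap(cam,name,crop=None,s=1):
    im=cv2.cvtColor(eyes.read_camera(cam),cv2.COLOR_RGB2BGR);cv2.imwrite(f"pics/{name}_raw.png",im)
    o=im if crop is None else im[crop[1]:crop[3],crop[0]:crop[2]]
    cv2.imwrite(f"pics/{name}.png",cv2.resize(o,None,fx=s,fy=s,interpolation=cv2.INTER_CUBIC));return im
def pose():
    s=ctrl.state();return np.array(s["tool_pos"]),R.from_euler("xyz",s["orientation"])
E
python3 - <<'E'
from h import *
snap("top","top0",s=1.5);snap("scene","scene0",s=1.5)
s=ctrl.state();print(s)
for c in("top","scene"):
    m=eyes.camera_model(c);print(c,m);
print(pose()[1].as_matrix().round(3))
E
```

```text
{'time': 0.1, 'q': array([ 1.09073181e+00,  2.91199025e-01, -1.54034485e-01,  1.12670660e+00,
        1.78711555e-05,  1.43150048e+00]), 'qd': array([-0.00039064, -0.00132505,  0.00371413,  0.00041834, -0.00087375,
       -0.00038393]), 'tau': array([ 1.53862242e-03, -5.37974167e+01,  3.31921363e+01,  9.24190652e-03,
       -1.81364944e-04, -2.43977485e-05]), 'tool_pos': array([175.27029985, 494.47041016, 230.80878967]), 'orientation': array([-3.14141615e+00,  1.13022614e-03,  1.23002774e+00]), 'wrist_force': array([ 0.69002876,  0.32124673, -0.67644122]), 'torque': array([-0.04422659,  0.0330646 , -0.02469013]), 'opening': 85.4738433137042}
top {'K': array([[375.07105145,   0.        , 253.19780398],
       [  0.        , 375.07105145, 191.50851047],
       [  0.        ,   0.        ,   1.        ]]), 'rvec': array([ 2.14962506, -2.1868534 ,  0.11729123]), 'tvec': array([  37.89118133,  525.10047063, 1062.37614175])}
scene {'K': array([[349.53294649,   0.        , 253.57308416],
       [  0.        , 349.53294649, 193.71128613],
       [  0.        ,   0.        ,   1.        ]]), 'rvec': array([ 0.58268611,  2.47058301, -1.42555269]), 'tvec': array([ 452.42467511,  -40.52484667, 1402.03494951])}
[[ 0.334  0.942 -0.001]
 [ 0.942 -0.334 -0.001]
 [-0.001 -0.    -1.   ]]
```

View pics/top0.png

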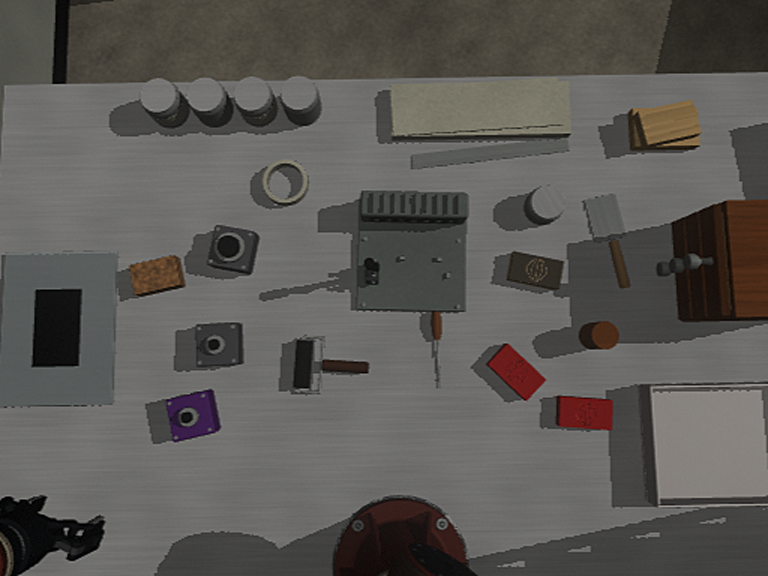

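View pics/scene0.png

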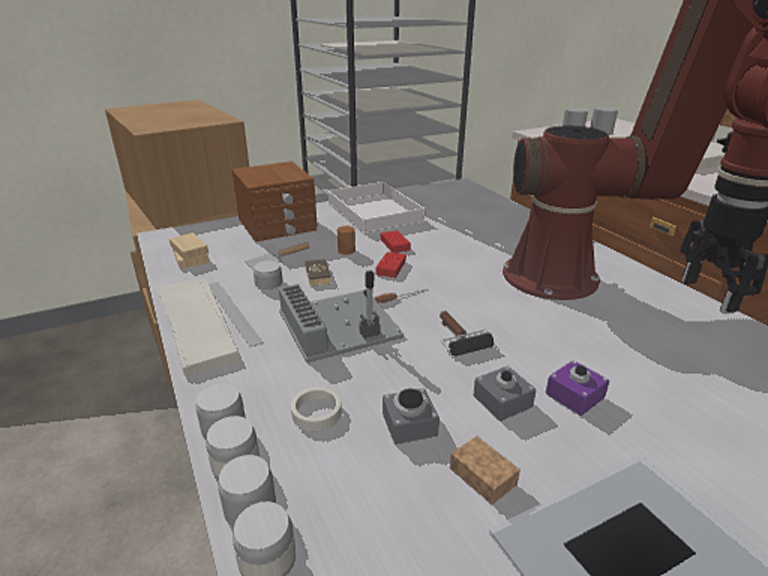

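The top view shows the block near (535,270) of the 1.5x picture, the station at x 352-468 and y 192-311, the clamp socket at (370,268), the lugs at (402,258), (440,258) and (445,275), and the wide button at (230,246). The narrow button's box is at (217,344). The purple and red look-alikes are to be left alone.

Run:
```python
from h import *
im=cv2.imread("pics/top0_raw.png")
g=lambda u,v,z:cast("top",(u/1.5,v/1.5),z).round(1)
print("bed corners",g(352,310,12),g(466,311,12))
print("lugs",g(402,258,20),g(440,258,20),g(445,275,20))
print("start",g(230,246,63),"tester",g(214,344,63),"socket",g(370,268,55))
print("brayer",g(310,365,30),"pot",g(598,335,70),"gouge",g(435,325,10),"tin",g(545,203,50))
hsv=cv2.cvtColor(im,cv2.COLOR_BGR2HSV)
roi=np.zeros(im.shape[:2],np.uint8);roi[160:200,332:382]=255
print(hsv[178,345:370:6],hsv[172:192:3,350])
m=((hsv[...,1]>45)&(roi>0)).astype(np.uint8)
c=max(cv2.findContours(m,0,2)[0],key=cv2.contourArea);print(cv2.minAreaRect(c))
b=cv2.boxPoints(cv2.minAreaRect(c));print([cast("top",p,24).round(1) for p in b])
```

```text
bed corners [483.5  84.   12. ] [ 477.7 -139.1   12. ]
lugs [583.5 -15.7  20. ] [582.2 -90.3  20. ] [548.4 -99.1  20. ]
start [605.1 310.5  63. ] tester [421.4 338.1  63. ] socket [559.8  46.9  55. ]
brayer [378.8 164.4  30. ] pot [ 425.7 -372.3   70. ] gouge [451.5 -77.9  10. ] tin [ 681.3 -292.6   50. ]
[[13 47 49]
 [17 99 90]
 [18 55 60]
 [26 62 66]
 [18 62 49]] [[20 49 47]
 [17 48 48]
 [15 80 64]
 [18 76 57]
 [19 57 49]
 [14 55 51]
 [ 0  0 72]]
((356.2692565917969, 180.1538543701172), (35.49702072143555, 19.807729721069336), 11.309932708740234)
[array([ 536.9, -216. ,   24. ]), array([ 594.2, -229.7,   24. ]), array([ 571.8, -331. ,   24. ]), array([ 514.8, -316.7,   24. ])]
```

Request:
{"fn": "jog_arm", "kwargs": {"series": [-0.04,0.041,-0.005,0,0,6,0.085,-0.08,0.082,-0.01,0,0,12,0.085,-0.12,0.123,-0.015,0,0,18,0.085,-0.16,0.164,-0.02,0,0,24,0.085,-0.2,0.205,-0.025,0,0,30,0.085]}}

```text
time: 0.72
tool_pos: [302.2, 236.1, 256.4]
orientation: [3.141, -0.0, 0.703]
wrist_force: [0.0, -0.4, -0.1]
opening: 85.2
```

```bash
cat >> h.py <<'E'
def go(p,yaw,down=True):
    "shift (mm, tool axes) and turn (deg rotvec) from now to TCP p, tool down with tool x at yaw deg"
    P,Q=pose();T=R.from_euler("xyz",[180,0,yaw],degrees=True)
    print("at",P.round(1),"shift",Q.inv().apply(np.array(p)-P).round(1),"turn",(Q.inv()*T).as_rotvec(degrees=True).round(2))
E
python3 - <<'E'
from h import *
go([545,-240,300],-12.5);print(ctrl.state()['time'])
E
```

```text
at [302.2 236.1 256.4] shift [-122.8  520.2  -43.6] turn [ 0.00e+00 -1.00e-02  5.28e+01]
0.725
```

Request:
{"fn": "jog_arm", "kwargs": {"series": [-0.012,0.052,-0.004,0,0,5,0.085,-0.024,0.104,-0.008,0,0,10,0.085,-0.036,0.156,-0.013,0,0,16,0.085,-0.049,0.208,-0.017,0,0,21,0.085,-0.061,0.26,-0.022,0,0,26,0.085]}}

```text
time: 1.35
tool_pos: [424.5, -1.4, 278.3]
orientation: [-3.141, 0.0, 0.249]
wrist_force: [0.9, -0.2, -0.8]
opening: 84.9
```

Run:
```python
from h import *
go([545,-240,300],-12.5);print(ctrl.state()['time'])
```

```text
at [424.5  -1.4 278.3] shift [ 57.8 261.  -21.7] turn [-1.000e-02  1.000e-02  2.679e+01]
1.35
```

Request:
{"fn": "jog_arm", "kwargs": {"series": [0.012,0.052,-0.004,0,0,5,0.085,0.023,0.104,-0.008,0,0,10,0.085,0.035,0.157,-0.013,0,0,16,0.085,0.047,0.209,-0.017,0,0,21,0.085,0.058,0.261,-0.022,0,0,26.8,0.085]}}

```text
time: 1.98
tool_pos: [546.0, -239.4, 300.0]
orientation: [-3.141, 0.001, -0.218]
wrist_force: [0.8, 0.8, 0.2]
opening: 85.2
```

Run:
```python
from h import *
print(pose()[0]);m=eyes.camera_model("wrist")
im=snap("wrist","w1",s=1.5)
print(m, (-cv2.Rodrigues(m['rvec'])[0].T@m['tvec']).round(1))
import pickle;pickle.dump(m,open("w1.pkl","wb"))
```

```text
[ 545.99841609 -239.38907619  299.96735026]
{'K': array([[291.00527177,   0.        , 247.88430749],
       [  0.        , 291.00527177, 186.41798343],
       [  0.        ,   0.        ,   1.        ]]), 'rvec': array([-2.82810802,  0.30947417,  0.04667023]), 'tvec': array([-585.44623928, -168.96374896,  410.96669493])} [ 562.8 -166.5  442.4]
```

View pics/w1.png

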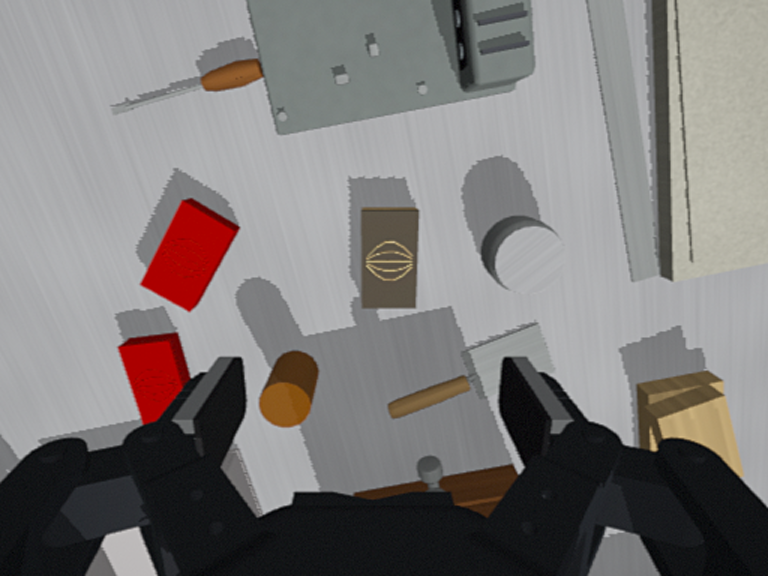

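The wrist view shows the block upright in the image, with its top face at (362-418, 209-307), and the station's -y part at the top. The lugs are at (340,75) and (373,46), and the tin is well clear of the fingers' path.

```bash
cat >> h.py <<'E'
import pickle
def rect(im,m,roi,lo,hi,z):
    hsv=cv2.cvtColor(im,cv2.COLOR_BGR2HSV);k=cv2.inRange(hsv,np.array(lo),np.array(hi));r=np.zeros_like(k);x0,y0,x1,y1=roi;r[y0:y1,x0:x1]=255
    k=cv2.morphologyEx(k&r,cv2.MORPH_CLOSE,np.ones((5,5)))
    c=max(cv2.findContours(k,0,2)[0],key=cv2.contourArea)
    w=np.array([cast("",p[0],z,m)[:2] for p in c],np.float32)
    return c,cv2.minAreaRect(w),w
E
python3 - <<'E'
from h import *
im=cv2.imread("pics/w1_raw.png");m=pickle.load(open("w1.pkl","rb"))
hsv=cv2.cvtColor(im,cv2.COLOR_BGR2HSV)
print(hsv[165,232:284:3].tolist());print(hsv[130:212:4,250].tolist())
c,r,w=rect(im,m,(230,120,290,215),(5,35,30),(30,255,255),24);print(r,cv2.boundingRect(c))
# manual corners
for u,v in((362,209),(418,209),(415,308),(362,307)):print(cast("",(u/1.5,v/1.5),24,m).round(1))
E
```

```text
[[105, 3, 179], [110, 6, 129], [100, 6, 128], [21, 34, 98], [20, 57, 90], [21, 56, 87], [24, 80, 143], [18, 57, 89], [18, 57, 90], [20, 53, 87], [17, 54, 90], [20, 55, 84], [19, 86, 127], [18, 70, 102], [18, 57, 89], [18, 58, 88], [110, 4, 187], [130, 4, 181]]
[[120, 4, 131], [100, 6, 131], [17, 70, 113], [19, 58, 92], [19, 59, 91], [19, 63, 89], [19, 59, 91], [21, 55, 88], [19, 56, 87], [22, 73, 126], [22, 79, 126], [22, 90, 189], [20, 95, 166], [20, 95, 155], [18, 57, 89], [17, 57, 89], [17, 56, 91], [15, 56, 91], [20, 58, 88], [113, 8, 130], [120, 4, 126]]
((556.099365234375, -273.98291015625), (101.0009994506836, 53.89054489135742), 77.11089324951172) (241, 138, 38, 67)
[ 541.1 -221.    24. ]
[ 593.3 -232.6   24. ]
[ 571.5 -331.2   24. ]
[ 518.8 -318.4   24. ]
```

Request:
{"fn": "jog_arm", "kwargs": {"series": [-0.014,-0.06,0,0,0,4,0.085,-0.028,-0.12,0,0,0,9,0.085,-0.028,-0.127,0,0,0,12.5,0.085]}}

```text
time: 2.4
tool_pos: [544.8, -104.3, 300.2]
orientation: [-3.141, 0.001, -0.432]
wrist_force: [0.7, -1.2, -1.0]
opening: 85.0
```

Run:
```python
from h import *
print(pose()[0]);m=eyes.camera_model("wrist")
im=snap("wrist","w2",crop=(0,0,512,290),s=1.5)
pickle.dump(m,open("w2.pkl","wb"))
```

```text
[ 544.79333451 -104.2909625   300.24432059]
```

View pics/w2.png

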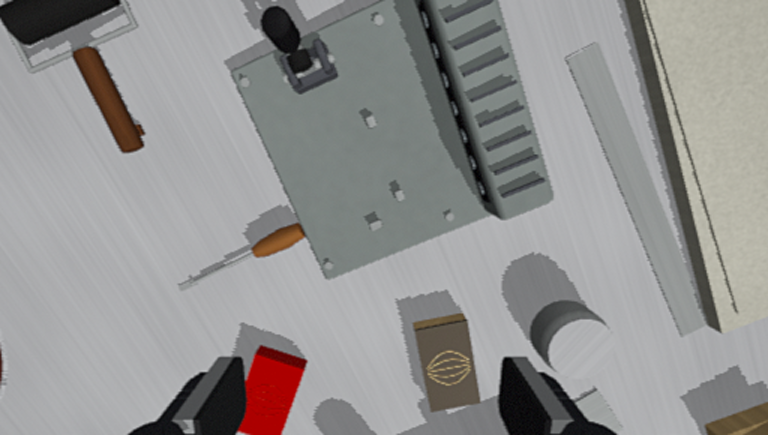

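The picture shows the whole bed. The front edge runs from (230,67) to (330,277), the lugs are at (371,118), (397,191) and (374,221), and the clamp grip is at (280,28). I'll zoom in on the lugs.

Run:
```python
from h import *
im=cv2.imread("pics/w2_raw.png")
c=im[70:160,225:305];cv2.imwrite("pics/w2c.png",cv2.resize(c,None,fx=6.5,fy=6.5,interpolation=cv2.INTER_NEAREST))
```

```text
(no output)
```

View pics/w2c.png

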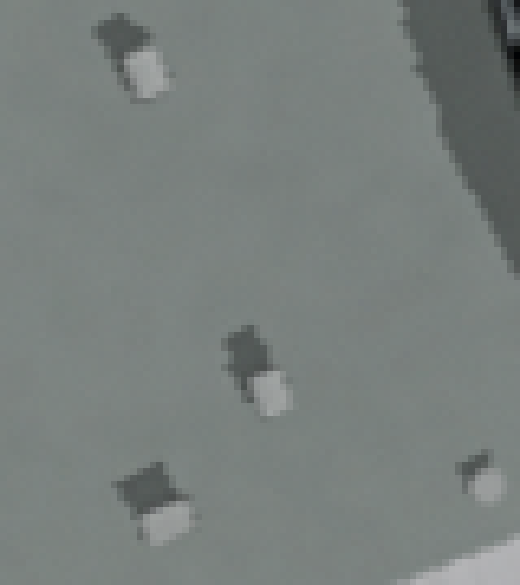

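Run:
```python
from h import *
im=cv2.imread("pics/w2_raw.png");m=pickle.load(open("w2.pkl","rb"))
g=cv2.cvtColor(im,cv2.COLOR_BGR2GRAY).astype(int)
L={}
for n,(x,y) in dict(A=(248,81),B=(267,131),C=(250,150)).items():
    k=np.zeros(g.shape,np.uint8);k[y-7:y+8,x-7:x+8]=g[y-7:y+8,x-7:x+8]>145
    ys,xs=np.nonzero(k);w=np.array([cast("",(u,v),20,m)[:2] for u,v in zip(xs,ys)],np.float32)
    L[n]=w.mean(0);print(n,len(xs),L[n].round(1),cv2.minAreaRect(w))
d=L['A']-L['B'];yaw=np.degrees(np.arctan2(-d[0],d[1]));print("AB",np.hypot(*d),"yaw",yaw)
ex=np.array([np.cos(np.radians(yaw)),np.sin(np.radians(yaw))]);ey=np.array([-ex[1],ex[0]])
M=(L['A']+L['B'])/2
print("C-M in station",(L['C']-M)@ex,(L['C']-M)@ey)
f=[cast("",(u/1.5,v/1.5),12,m)[:2] for u,v in((230,67),(330,277),(486,215))]
print(f,"M to front",[(M-p)@ex for p in f],[(M-p)@ey for p in f])
d=f[0]-f[1];print("front yaw",np.degrees(np.arctan2(-d[0],d[1])),np.hypot(*d))
print("top lugs check yaw",)
# scene triangulation not needed; block top check here
c,r,w=rect(im,m,(270,212,325,278),(5,35,30),(30,255,255),24);print("block",r)
```

```text
A 28 [584.8 -17. ] ((584.6564331054688, -16.793025970458984), (5.503544330596924, 8.148293495178223), 0.5373630523681641)
B 24 [581.7 -88.3] ((581.9137573242188, -88.51226806640625), (5.076824188232422, 8.330820083618164), 2.8862757682800293)
C 28 [ 548.6 -105.2] ((548.7208862304688, -105.22826385498047), (9.836772918701172, 5.936239719390869), 1.9856531620025635)
AB 71.342545 yaw -2.4394722
C-M in station -32.37071 -54.041695
[array([489.10131478,  78.21109595]), array([ 483.28253963, -135.86500118]), array([ 651.50770186, -142.97289697])] M to front [np.float64(99.6160109476549), np.float64(96.31758653178953), np.float64(-72.05766536117484)] [np.float64(-126.69713481180536), np.float64(87.43263046090046), np.float64(87.37375579629648)]
front yaw -1.556965938294 214.15516222447854
top lugs check yaw
block ((556.4406127929688, -270.8974304199219), (108.97945404052734, 54.624176025390625), 77.56417846679688)
```

Request:
{"fn": "jog_arm", "kwargs": {"series": [0.016,0.03,0.02,0,0,-10,0.085,0.032,0.06,0.04,0,0,-20,0.085,0.049,0.09,0.06,0,0,-30,0.085,0.065,0.12,0.08,0,0,-40,0.085,0.081,0.15,0.1,0,0,-50,0.085]}}

```text
time: 3.08
tool_pos: [555.5, -279.5, 199.2]
orientation: [-3.141, 0.0, 0.446]
wrist_force: [0.7, 0.0, -0.3]
opening: 85.1
```

Request:
{"fn": "jog_arm", "kwargs": {"series": [0,0,0,0,0,-10,0.085,0,0,0,0,0,-20,0.085,0,0,0,0,0,-30,0.085,0,0,0,0,0,-40,0.085,0,0,0,0,0,-50,0.085]}}

```text
time: 3.7
tool_pos: [555.5, -278.4, 199.8]
orientation: [-3.141, -0.0, 1.318]
wrist_force: [0.9, 0.3, 0.1]
opening: 85.2
```

Request:
{"fn": "jog_arm", "kwargs": {"series": [0,0,0,0,0,-10,0.085,0,0,0,0,0,-20,0.085,0,0,0,0,0,-30,0.085,0,0,0,0,0,-40,0.085,0,0,0,0,0,-50,0.085]}}

```text
time: 4.32
tool_pos: [555.5, -278.4, 199.8]
orientation: [-3.141, -0.001, 2.191]
wrist_force: [0.4, -0.2, -0.1]
opening: 85.2
```

Run:
```python
from h import *
go([556,-273.5,60],167.2);print(ctrl.state()['q'].round(2))
```

```text
at [ 555.5 -278.4  199.8] shift [  3.6   3.4 139.8] turn [-1.000e-02 -5.000e-02 -4.167e+01]
[-0.58  0.49  0.07  1.15 -0.   -1.2 ]
```

Request:
{"fn": "jog_arm", "kwargs": {"series": [0.001,0.001,0.035,0,0,-10.5,0.085,0.002,0.002,0.07,0,0,-21,0.085,0.003,0.003,0.105,0,0,-31.5,0.085,0.0036,0.004,0.14,0,0,-41.7,0.085]}}

```text
time: 4.82
tool_pos: [556.6, -273.1, 58.9]
orientation: [3.142, -0.0, 2.919]
wrist_force: [-0.2, 0.5, -0.1]
opening: 84.9
```

Request:
{"fn": "jog_arm", "kwargs": {"series": [0,0,0.03,0,0,0,0.085,0,0,0.048,0,0,0,0.085,0,0,0.056,0,0,0,0.085,0,0,0.056,0,0,0,0.085]}}

```text
time: 5.32
tool_pos: [557.1, -272.9, 4.4]
orientation: [-3.142, 0.0, 2.912]
wrist_force: [0.7, -0.6, 0.7]
opening: 85.3
```

Request:
{"fn": "jog_arm", "kwargs": {"series": [0,0,0,0,0,0,0.05,0,0,0,0,0,0,0.05,0,0,0,0,0,0,0.05,0,0,0,0,0,0,0.05], "grip_force": 30}}

```text
time: 5.82
tool_pos: [557.7, -273.1, 5.4]
orientation: [-3.141, 0.002, 2.913]
wrist_force: [-0.3, 0.3, 6.6]
opening: 55.1
```

Request:
{"fn": "jog_arm", "kwargs": {"series": [0,0,-0.02,0,0,0,0.05,0,0,-0.06,0,0,0,0.05,0,0,-0.1,0,0,0,0.05]}}

```text
time: 6.2
tool_pos: [556.8, -272.4, 105.3]
orientation: [3.141, -0.001, 2.913]
wrist_force: [1.0, -0.1, -1.6]
opening: 55.4
```

Run:
```python
from h import *
print(ctrl.state()['opening'],ctrl.state()['wrist_force'])
go([546,-46,60],178)
m=eyes.camera_model("wrist");im=snap("wrist","w3");pickle.dump(m,open("w3.pkl","wb"))
snap("top","top3")
```

```text
55.44350613958448 [ 0.99817891 -0.11286959 -1.59232024]
at [ 556.8 -272.4  105.3] shift [ 61.9 218.   45.4] turn [  0.02  -0.03 -11.12]
```

View pics/w3.png

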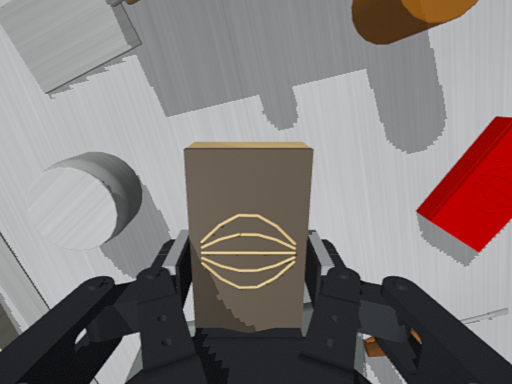

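The block is held square between the pads, with its -y end's upper edge from (185,148) to (313,148). I'll now work out its offset in the hand.

Run:
```python
from h import *
m=pickle.load(open("w3.pkl","rb"));P,Q=pose()
z=P[2]-5.4+24
for u,v in((185.5,148.5),(313,148.5)):
    w=cast("",(u,v),z,m);print(w.round(1),Q.inv().apply(w-P).round(1))
```

```text
[ 570.1 -331.8  127.6] [-23.5 -53.8 -18.3]
[ 518.6 -319.8  127.6] [ 29.4 -53.8 -18.7]
```

Request:
{"fn": "jog_arm", "kwargs": {"series": [0.012,0.044,0,0,0,-2,0.05,0.025,0.088,0,0,0,-4,0.05,0.037,0.132,0,0,0,-7,0.05,0.05,0.176,0,0,0,-9,0.05,0.062,0.218,0,0,0,-11.1,0.05]}}

```text
time: 6.92
tool_pos: [545.5, -44.6, 103.7]
orientation: [3.141, -0.001, 3.108]
wrist_force: [1.1, 0.5, -1.4]
opening: 55.4
```

Request:
{"fn": "jog_arm", "kwargs": {"series": [0,0,0.03,0,0,0,0.05,0,0,0.055,0,0,0,0.05,0,0,0.07,0,0,0,0.05,0,0,0.072,0,0,0,0.05]}}

```text
time: 7.42
tool_pos: [545.4, -46.2, 31.3]
orientation: [3.141, -0.002, 3.106]
wrist_force: [-0.4, 0.4, -1.1]
opening: 55.5
```

Run:
```python
from h import *
go([546,-42,18],178);print(ctrl.state()['wrist_force'])
snap("scene","s4",crop=(180,160,300,250),s=5)
```

```text
at [545.4 -46.2  31.3] shift [-0.5  4.2 13.3] turn [ 0.02 -0.11 -0.04]
[-0.38756655  0.38234075 -1.06779855]
```

View pics/s4.png

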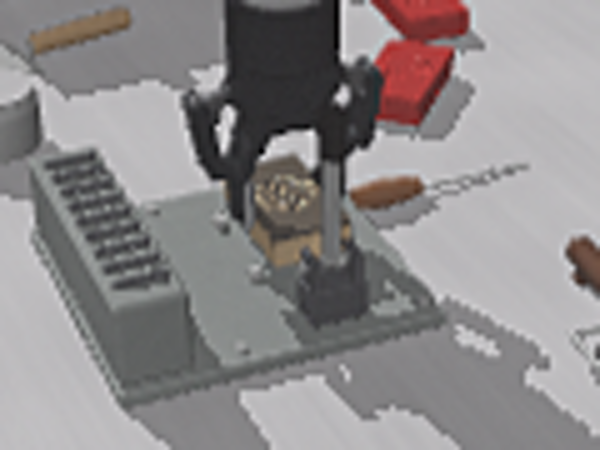

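The block hangs level above the bed, short of the lugs, and the gripper is clear of the upright lever. I'll shift it 4 mm towards +y and lower it gently.

Request:
{"fn": "jog_arm", "kwargs": {"series": [0,0.004,0.005,0,0,0,0.05,0,0.004,0.01,0,0,0,0.05,0,0.004,0.0115,0,0,0,0.05,0,0.004,0.0125,0,0,0,0.05]}}

```text
time: 7.98
tool_pos: [546.4, -42.3, 19.8]
orientation: [-3.142, 0.0, 3.106]
wrist_force: [-0.4, -0.1, -1.7]
opening: 55.1
```

Request:
{"fn": "jog_arm", "kwargs": {"series": [0,0,0.0007,0,0,0,0.05,0,0,0.0014,0,0,0,0.05,0,0,0.0014,0,0,0,0.05]}}

```text
time: 8.35
tool_pos: [546.4, -42.3, 18.4]
orientation: [-3.142, 0.0, 3.106]
wrist_force: [0.2, 0.1, -1.6]
opening: 55.4
```

Request:
{"fn": "jog_arm", "kwargs": {"series": [0,0,0.0007,0,0,0,0.05,0,0,0.0014,0,0,0,0.05,0,0,0.0014,0,0,0,0.05]}}

```text
time: 8.72
tool_pos: [546.4, -42.3, 17.4]
orientation: [-3.141, 0.0, 3.106]
wrist_force: [-2.0, 0.5, 5.0]
opening: 55.1
```

Request:
{"fn": "jog_arm", "kwargs": {"series": [-0.0015,0,0,0,0,0,0.05,-0.003,0,0,0,0,0,0.05,-0.003,0,0,0,0,0,0.05]}}

```text
time: 9.1
tool_pos: [548.8, -42.4, 17.4]
orientation: [-3.141, -0.001, 3.106]
wrist_force: [-5.9, -0.2, 8.3]
opening: 55.5
```

Request:
{"fn": "jog_arm", "kwargs": {"series": [-0.001,0,-0.0004,0,0,0,0.05,-0.002,0,-0.0004,0,0,0,0.05,-0.002,0,-0.0004,0,0,0,0.05]}}

```text
time: 9.48
tool_pos: [550.5, -42.4, 17.5]
orientation: [-3.142, -0.002, 3.106]
wrist_force: [-5.7, 0.4, 5.0]
opening: 55.6
```

Request:
{"fn": "jog_arm", "kwargs": {"series": [-0.001,0,0,0,0,0,0.05,-0.0015,0,0,0,0,0,0.05,-0.0015,0,0,0,0,0,0.05]}}

```text
time: 9.85
tool_pos: [550.5, -42.4, 17.5]
orientation: [-3.141, -0.004, 3.106]
wrist_force: [-11.1, 0.2, 13.2]
opening: 55.3
```

Request:
{"fn": "jog_arm", "kwargs": {"series": [0.0008,-0.0015,-0.0003,0,0,0,0.05,0.0008,-0.003,-0.0003,0,0,0,0.05,0.0008,-0.003,-0.0003,0,0,0,0.05]}}

```text
time: 10.22
tool_pos: [550.4, -44.0, 17.4]
orientation: [3.139, -0.003, 3.107]
wrist_force: [-6.0, 6.0, 6.0]
opening: 55.3
```

Request:
{"fn": "jog_arm", "kwargs": {"series": [0,-0.001,0,0,0,0,0.05,0,-0.002,0,0,0,0,0.05,0,-0.002,0,0,0,0,0.05]}}

```text
time: 10.6
tool_pos: [550.3, -45.8, 17.5]
orientation: [3.139, -0.003, 3.107]
wrist_force: [-6.4, 7.6, 6.7]
opening: 55.5
```

Request:
{"fn": "jog_arm", "kwargs": {"series": [0,-0.001,0,0,0,0,0.05,0,-0.002,0,0,0,0,0.05,0,-0.002,0,0,0,0,0.05]}}

```text
time: 10.98
tool_pos: [550.3, -46.9, 17.5]
orientation: [3.137, -0.003, 3.108]
wrist_force: [-6.4, 10.7, 6.6]
opening: 55.4
```

Request:
{"fn": "jog_arm", "kwargs": {"series": [0,-0.001,0,0,0,0,0.05,0,-0.0015,0,0,0,0,0.05,0,-0.0015,0,0,0,0,0.05]}}

```text
time: 11.35
tool_pos: [550.2, -46.9, 17.5]
orientation: [3.134, -0.003, 3.109]
wrist_force: [-5.6, 18.8, 8.8]
opening: 54.9
```

Request:
{"fn": "jog_arm", "kwargs": {"series": [-0.001,0.0015,0,0,0,0,0.05,-0.001,0.003,0,0,0,0,0.05,0.0008,0.003,0,0,0,0,0.05,0.0012,0.0033,-0.0005,0,0,0,0.05]}}

```text
time: 11.85
tool_pos: [550.2, -46.9, 17.9]
orientation: [3.14, -0.001, 3.107]
wrist_force: [-0.4, 2.2, -3.2]
opening: 55.2
```

Request:
{"fn": "jog_arm", "kwargs": {"series": [0,0,0,0,0,0,0.065,0,0,0,0,0,0,0.065,0,0,0,0,0,0,0.075,0,0,0,0,0,0,0.075]}}

```text
time: 12.35
tool_pos: [550.8, -47.8, 18.3]
orientation: [-3.141, 0.0, 3.106]
wrist_force: [-0.4, -0.6, -0.7]
opening: 74.6
```

Request:
{"fn": "jog_arm", "kwargs": {"series": [0,0,-0.02,0,0,0,0.075,0,0,-0.06,0,0,0,0.075,0,0,-0.11,0,0,0,0.075,0,0,-0.16,0,0,0,0.075]}}

```text
time: 12.85
tool_pos: [550.4, -47.6, 179.8]
orientation: [-3.142, -0.0, 3.106]
wrist_force: [0.0, 0.0, 0.7]
opening: 74.9
```

Run:
```python
from h import *
print(pose()[0]);m=eyes.camera_model("wrist");im=snap("wrist","w5");pickle.dump(m,open("w5.pkl","wb"))
t=snap("top","t5");sc=snap("scene","s5")
a=cv2.resize(im[150:340,150:370],None,fx=2,fy=2,interpolation=cv2.INTER_CUBIC)
b=cv2.resize(sc[150:270,180:300],(380,380),interpolation=cv2.INTER_CUBIC)
cv2.imwrite("pics/c5.png",np.hstack([cv2.resize(im,(512,384))[4:],b][:2]) if 0 else np.hstack([im[2:382][:, 100:512],b]))
```

```text
[550.44236057 -47.63980034 179.76652444]
```

View pics/c5.png

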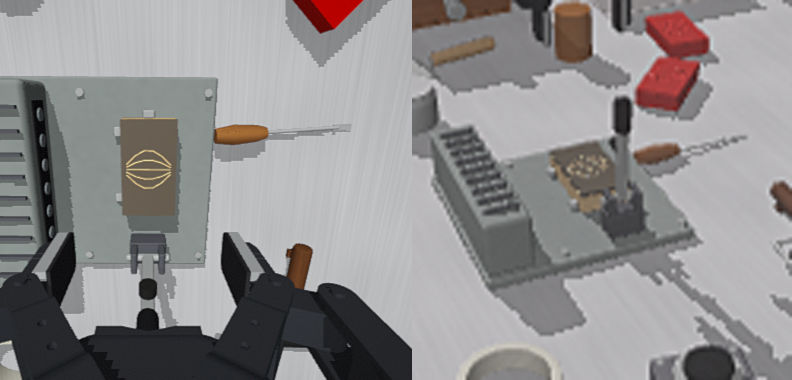

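The block lies against all three lugs and the gripper is clear. The lever is still upright behind it, so I'll measure its angle.

Run:
```python
from h import *
sc=cv2.imread("pics/s5_raw.png");m=pickle.load(open("w5.pkl","rb"));w=cv2.imread("pics/w5_raw.png")
a=np.radians(-2);ex=np.array([np.cos(a),np.sin(a),0]);ey=np.array([-ex[1],ex[0],0]);ez=np.array([0,0,1.])
n=np.array([551,-51,24.]);h=n+92*ey+26*ez
# block check
c,r,_=rect(w,m,(212,110,285,222),(5,35,30),(30,255,255),36);print("block",r)
for th in(1.5,1.6,1.7,1.8,1.9):
    d=-np.cos(th)*ey+np.sin(th)*ez
    print(th,"scene",proj("scene",[h+80*d,h+116*d]).round(1).tolist(),"wrist",proj("",[h+80*d,h+116*d],m).round(1).tolist())
g=cv2.cvtColor(sc,cv2.COLOR_BGR2GRAY)
k=np.zeros_like(g);k[172:200,236:258]=(g[172:200,236:258]<45)*255
c=max(cv2.findContours(k,0,2)[0],key=cv2.contourArea);print("scene grip",cv2.minAreaRect(c),cv2.boundingRect(c))
```

```text
block ((550.49169921875, -51.31560134887695), (100.84420776367188, 55.34062957763672), 88.00591278076172)
1.5 scene [[244.8, 189.5], [244.4, 179.0]] wrist [[247.7, 306.1], [247.6, 339.7]]
1.6 scene [[245.9, 190.6], [245.9, 180.5]] wrist [[247.7, 314.6], [247.6, 353.6]]
1.7 scene [[246.9, 191.9], [247.4, 182.4]] wrist [[247.7, 322.2], [247.7, 365.5]]
1.8 scene [[247.9, 193.4], [248.9, 184.6]] wrist [[247.7, 328.7], [247.7, 375.3]]
1.9 scene [[248.9, 195.2], [250.4, 187.2]] wrist [[247.7, 334.2], [247.7, 382.9]]
scene grip ((246.0, 186.0), (4.0, 10.0), 0.0) (244, 181, 5, 11)
```

Request:
{"fn": "jog_arm", "kwargs": {"series": [0,0,-0.035,0,0,0,0,0,0.045,-0.037,0,0,0,0,0,0.09,-0.037,0,0,0,0,0,0.13,-0.035,0,0,0,0,0,0.13,-0.035,0,0,0,0]}}

```text
time: 13.62
tool_pos: [554.4, 84.5, 211.7]
orientation: [3.141, -0.002, 3.11]
wrist_force: [-0.1, -0.4, 0.0]
opening: 0.2
```

Request:
{"fn": "jog_arm", "kwargs": {"series": [0,0,0.035,0,0,0,0,0,0,0.065,0,0,0,0,0,0,0.065,0,0,0,0]}}

```text
time: 14.0
tool_pos: [553.1, 81.4, 145.6]
orientation: [-3.141, -0.005, 3.106]
wrist_force: [-0.5, -0.4, 0.7]
opening: 0.0
```

Run:
```python
from h import *
P,Q=pose();print(P,ctrl.state()['time'])
h=np.array([554.,41,50]);w=11
for r in (95,):
  for th in np.arange(1.6,-0.01,-0.1):
    cy=-r*np.cos(th)+9*np.sin(th)+w;cz=r*np.sin(th)+9*np.cos(th)
    T=np.array([h[0]+.035*(cy),h[1]+cy,h[2]+cz]);print(round(th,2),T.round(0),"shift",Q.inv().apply(T-P).round(0))
```

```text
[553.10867494  81.41884297 145.61529189] 14.0
1.6 [555.  64. 145.] shift [ -2. -18.   1.]
1.5 [554.  54. 145.] shift [ -2. -27.   0.]
1.4 [554.  45. 145.] shift [ -2. -37.   0.]
1.3 [554.  35. 144.] shift [ -2. -46.   2.]
1.2 [553.  26. 142.] shift [ -2. -55.   4.]
1.1 [553.  17. 139.] shift [ -2. -64.   7.]
1.0 [553.   8. 135.] shift [ -2. -73.  11.]
0.9 [553.  -0. 130.] shift [ -2. -81.  16.]
0.8 [552.  -8. 124.] shift [ -3. -89.  21.]
0.7 [552. -15. 118.] shift [ -3. -96.  28.]
0.6 [552. -21. 111.] shift [  -3. -103.   35.]
0.5 [552. -27. 103.] shift [  -3. -108.   42.]
0.4 [551. -32.  95.] shift [  -3. -113.   50.]
0.3 [551. -36.  87.] shift [  -3. -117.   59.]
0.2 [551. -39.  78.] shift [  -3. -121.   68.]
0.1 [551. -42.  68.] shift [  -3. -123.   77.]
-0.0 [551. -43.  59.] shift [  -3. -124.   87.]
```

Request:
{"fn": "jog_arm", "kwargs": {"series": [-0.002,-0.018,0,0,0,0,0,-0.002,-0.028,0,0,0,0,0,-0.002,-0.037,0,0,0,0,0,-0.002,-0.046,0.002,0,0,0,0,-0.002,-0.055,0.004,0,0,0,0]}}

```text
time: 14.62
tool_pos: [555.5, 26.6, 144.3]
orientation: [-3.142, 0.001, 3.106]
wrist_force: [1.0, 0.5, 0.5]
opening: 0.2
```

Request:
{"fn": "jog_arm", "kwargs": {"series": [0,-0.009,0.003,0,0,0,0,0,-0.018,0.007,0,0,0,0,0,-0.026,0.012,0,0,0,0,0,-0.034,0.017,0,0,0,0,0,-0.041,0.024,0,0,0,0]}}

```text
time: 15.25
tool_pos: [553.8, -14.3, 119.8]
orientation: [-3.141, -0.0, 3.106]
wrist_force: [0.5, 0.7, 1.5]
opening: 0.1
```

Request:
{"fn": "jog_arm", "kwargs": {"series": [0,-0.007,0.007,0,0,0,0,0,-0.012,0.014,0,0,0,0,0,-0.017,0.022,0,0,0,0,0,-0.021,0.031,0,0,0,0,0,-0.025,0.039,0,0,0,0]}}

```text
time: 15.88
tool_pos: [552.9, -38.8, 80.5]
orientation: [3.141, -0.0, 3.106]
wrist_force: [0.6, 1.2, 0.5]
opening: -0.0
```

Request:
{"fn": "jog_arm", "kwargs": {"series": [0,-0.002,0.006,0,0,0,0,0,-0.004,0.012,0,0,0,0,0,-0.004,0.016,0,0,0,0,0,-0.004,0.018,0,0,0,0,0,-0.004,0.018,0,0,0,0]}}

```text
time: 16.5
tool_pos: [552.8, -42.6, 63.1]
orientation: [3.142, -0.0, 3.106]
wrist_force: [0.2, -0.9, 0.2]
opening: -0.0
```

Request:
{"fn": "jog_arm", "kwargs": {"series": [0,0,0.001,0,0,0,0,0,0,0.002,0,0,0,0,0,0,0.003,0,0,0,0,0,0,0.003,0,0,0,0]}}

```text
time: 17.0
tool_pos: [552.9, -42.7, 60.2]
orientation: [3.142, 0.0, 3.106]
wrist_force: [0.8, -0.4, 0.7]
opening: -0.2
```

Request:
{"fn": "jog_arm", "kwargs": {"series": [0,0,0.001,0,0,0,0,0,0,0.002,0,0,0,0,0,0,0.003,0,0,0,0,0,0,0.003,0,0,0,0]}}

```text
time: 17.5
tool_pos: [553.0, -42.8, 58.6]
orientation: [-3.141, 0.001, 3.106]
wrist_force: [-5.1, -0.8, 17.7]
opening: 0.3
```

Run:
```python
from h import *
sc=snap("scene","s6");w=snap("wrist","w6")
b=cv2.resize(sc[150:270,180:300],(380,380),interpolation=cv2.INTER_CUBIC)
cv2.imwrite("pics/c6.png",np.hstack([w[2:382,100:512],b]))
print(ctrl.state()['wrist_force'])
```

```text
[-5.24866375  0.70040941 17.78255663]
```

View pics/c6.png

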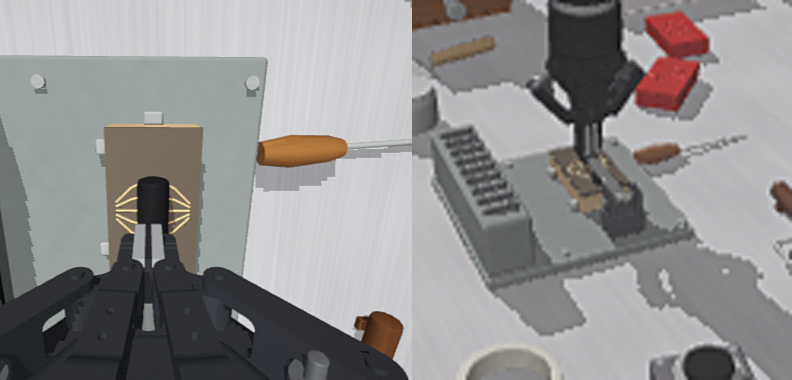

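The lever is shut: the foot is down on the block with 18 N at TCP z 58.6 against an expected 59, and the block is still at the lugs. Next I'll refine the wide button's position.

Run:
```python
from h import *
for cam,f,uv in(("top","t5",(153,164)),("scene","s5",(273,267))):
    g=cv2.cvtColor(cv2.imread(f"pics/{f}_raw.png"),cv2.COLOR_BGR2GRAY);x,y=uv
    k=np.zeros_like(g);k[y-18:y+18,x-18:x+18]=(g[y-18:y+18,x-18:x+18]<45)*255
    for c in cv2.findContours(k,0,2)[0]:
        if cv2.contourArea(c)<30:continue
        w=np.array([cast(cam,p[0],62,None)[:2] for p in c],np.float32);print(cam,cv2.minEnclosingCircle(w),cv2.minAreaRect(w),cv2.boundingRect(c))
go([605,310.5,150],178)
```

```text
top ((605.6001586914062, 315.169677734375), 20.699626922607422) ((605.42822265625, 315.9468688964844), (40.470401763916016, 36.85105514526367), 0.5434684753417969) (145, 157, 14, 15)
at [553.  -42.9  58.6] shift [-39.5 354.9 -91.6] turn [-0.03  0.05 -0.03]
```

Request:
{"fn": "jog_arm", "kwargs": {"series": [0,0,-0.02,0,0,0,0,0,0,-0.06,0,0,0,0,0,0,-0.11,0,0,0,0]}}

```text
time: 17.98
tool_pos: [552.0, -42.4, 167.6]
orientation: [3.141, -0.002, 3.106]
wrist_force: [1.5, 1.0, 0.7]
opening: -0.1
```

Request:
{"fn": "jog_arm", "kwargs": {"series": [-0.006,0.05,0,0,0,0,0,-0.012,0.1,0,0,0,0,0,-0.017,0.15,0,0,0,0,0,-0.023,0.2,0,0,0,0,0,-0.029,0.25,0,0,0,0,0]}}

```text
time: 18.6
tool_pos: [590.6, 207.9, 167.1]
orientation: [3.141, -0.0, 3.106]
wrist_force: [1.5, 0.2, 0.2]
opening: 0.1
```

Request:
{"fn": "jog_arm", "kwargs": {"series": [-0.006,0.05,0.02,0,0,0,0,-0.012,0.1,0.04,0,0,0,0,-0.012,0.109,0.06,0,0,0,0,-0.012,0.109,0.06,0,0,0,0]}}

```text
time: 19.1
tool_pos: [604.9, 314.3, 105.0]
orientation: [-3.14, -0.004, 3.107]
wrist_force: [-0.1, -0.7, -0.5]
opening: 0.1
```

Run:
```python
from h import *
go([605.5,314.5,68],178)
sc=snap("scene","s7");w=snap("wrist","w7")
b=cv2.resize(sc[190:310,220:340],(380,380),interpolation=cv2.INTER_CUBIC);t=snap("top","t7")
cv2.imwrite("pics/c7.png",np.hstack([w[2:382,100:512],b]))
```

```text
at [604.9 314.3 105. ] shift [-0.8  0.2 37. ] turn [-0.1  -0.21  0.03]
```

View pics/c7.png

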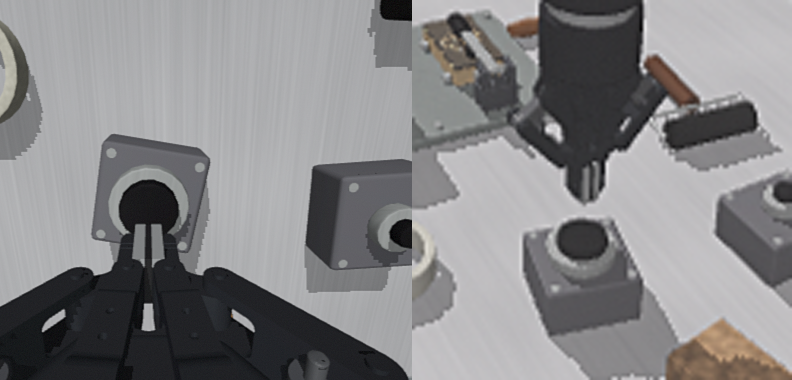

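Run:
```python
from h import *
print(cast("wrist",(249.5,209),59),cast("wrist",(249.5,167.5),57),cast("wrist",(249,179.5),63), cast("wrist",(207.5,209),57),cast("wrist",(290.5,209),57))
```

```text
[606.41302011 313.72098319  59.        ] [605.38375177 284.18065066  57.        ] [605.97787306 290.97115947  63.        ] [636.35731645 313.44287862  57.        ] [577.23036821 315.55510742  57.        ]
```

Request:
{"fn": "jog_arm", "kwargs": {"series": [0,0,0.015,0,0,0,0,0,0,0.03,0,0,0,0,0,0,0.037,0,0,0,0]}}

```text
time: 19.62
tool_pos: [605.7, 313.9, 68.6]
orientation: [-3.141, -0.002, 3.106]
wrist_force: [0.2, -0.9, 0.3]
opening: -0.1
```

Request:
{"fn": "jog_arm", "kwargs": {"series": [0,0,0.004,0,0,0,0,0,0,0.008,0,0,0,0,0,0,0.011,0,0,0,0,0,0,0.013,0,0,0,0,0,0,0.013,0,0,0,0]}}

```text
time: 20.25
tool_pos: [606.6, 314.6, 60.7]
orientation: [3.141, 0.002, 3.106]
wrist_force: [-11.9, -6.1, 30.2]
opening: -0.3
```

Run:
```python
from h import *
w=snap("wrist","w8");sc=snap("scene","s8")
s=ctrl.state();print(s['time'],s['tool_pos'],s['wrist_force'],s['torque'])
b=cv2.resize(sc[225:295,245:315],(380,380),interpolation=cv2.INTER_CUBIC)
a=cv2.resize(w[130:320,145:355],None,fx=2,fy=2,interpolation=cv2.INTER_CUBIC)
cv2.imwrite("pics/c8.png",np.hstack([a,b]))
```

```text
20.35 [606.5784368  314.56351406  60.72250729] [-11.21283876  -5.59529186  30.39543464] [-1.33041262  2.59055388 -0.01112879]
```

View pics/c8.png

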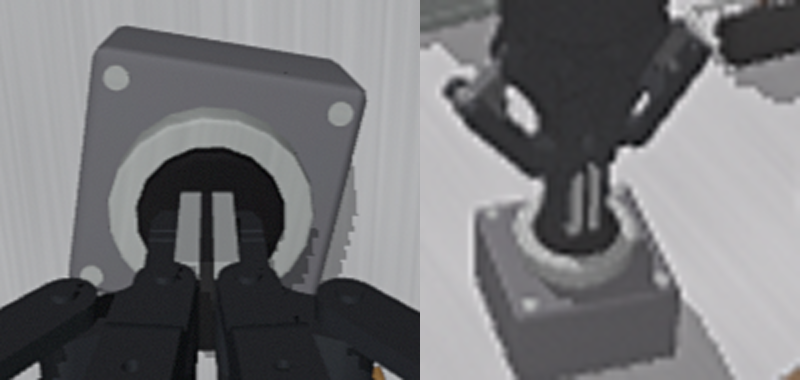

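The head is seen flush in its collar with the finger tips inside it. I'll hold it there until about a second has passed, then let it up.

Request:
{"fn": "jog_arm", "kwargs": {"series": [0,0,0,0,0,0,0,0,0,0,0,0,0,0,0,0,0,0,0,0,0,0,0,0,0,0,0,0,0,0,0,0,0,0,0]}}

```text
time: 20.98
tool_pos: [606.6, 314.6, 60.8]
orientation: [3.141, 0.002, 3.106]
wrist_force: [-11.8, -5.9, 30.4]
opening: -0.0
```

Request:
{"fn": "jog_arm", "kwargs": {"series": [0,0,-0.005,0,0,0,0,0,0,-0.015,0,0,0,0,0,0,-0.04,0,0,0,0,0,-0.03,-0.09,0,0,0,0,0,-0.08,-0.12,0,0,0,0]}}

```text
time: 21.6
tool_pos: [604.6, 235.4, 179.7]
orientation: [3.14, 0.003, 3.109]
wrist_force: [0.2, -0.9, -0.7]
opening: 0.2
```

Run:
```python
from h import *
sc=snap("scene","s9");t=snap("top","t9");s=ctrl.state();print(s['time'],s['wrist_force'])
b=cv2.resize(sc[150:300,180:340],(405,380),interpolation=cv2.INTER_CUBIC)
a=cv2.resize(t[110:260,110:265],(393,380),interpolation=cv2.INTER_CUBIC)
cv2.imwrite("pics/c9.png",np.hstack([a,b]))
```

```text
21.7 [0.41806853 0.28047171 0.02758479]
```

View pics/c9.png

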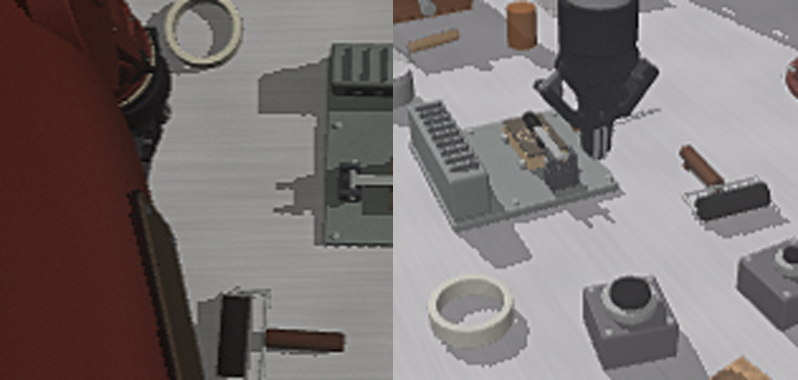

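Run:
```python
from h import *
# head outline seen by the scene camera: held down (s8) against up (s9)
for f in("s7","s8","s9"):
    g=cv2.cvtColor(cv2.imread(f"pics/{f}_raw.png"),cv2.COLOR_BGR2GRAY);print(f);print(g[262:281,268:280:3].T.tolist())
P=np.array([606,314,0.]);
for z in(57,60.7,63):
    c=np.array([P+[21*np.cos(a),21*np.sin(a),z] for a in np.linspace(0,6.28,90)]);q=proj("scene",c);print(z,"rows",q[:,1].min().round(1),q[:,1].max().round(1))
```

```text
s7
[[49, 51, 55, 55, 56, 55, 49, 42, 56, 176, 182, 150, 122, 121, 109, 86, 115, 120, 118], [53, 56, 54, 56, 55, 57, 56, 53, 49, 38, 112, 177, 149, 120, 123, 113, 88, 80, 117], [55, 55, 53, 55, 55, 55, 56, 52, 51, 42, 95, 121, 153, 131, 123, 125, 93, 85, 84], [53, 55, 55, 54, 53, 54, 55, 50, 45, 73, 118, 119, 125, 119, 119, 99, 87, 84, 89]]
s8
[[51, 53, 51, 54, 54, 54, 51, 45, 55, 177, 184, 150, 124, 122, 111, 87, 116, 122, 119], [49, 52, 49, 48, 73, 60, 48, 53, 49, 36, 171, 181, 147, 120, 125, 114, 89, 80, 119], [127, 126, 127, 127, 113, 89, 54, 47, 49, 42, 93, 122, 153, 130, 124, 126, 94, 85, 85], [127, 112, 106, 106, 113, 64, 47, 49, 46, 72, 120, 121, 126, 121, 122, 102, 87, 86, 90]]
s9
[[49, 53, 55, 56, 56, 56, 50, 43, 56, 171, 176, 145, 118, 116, 107, 84, 111, 116, 115], [55, 56, 57, 57, 57, 56, 57, 53, 50, 42, 108, 170, 145, 117, 119, 109, 85, 78, 113], [56, 56, 56, 56, 56, 56, 57, 54, 51, 44, 93, 117, 148, 126, 119, 121, 91, 82, 82], [55, 57, 56, 56, 54, 55, 53, 52, 47, 71, 114, 115, 121, 115, 116, 99, 83, 83, 87]]
57 rows 260.9 272.0
60.7 rows 259.8 270.9
63 rows 259.1 270.2
```

Run:
```python
from h import *
P8=np.array([606.58,314.56,60.72]);
# wrist pose model at press: current model shifted rigidly by TCP difference (same orientation)
m=eyes.camera_model("wrist");P,Q=pose();Rm=cv2.Rodrigues(m["rvec"])[0]
for f,T in(("w7",np.array([604.9,314.3,105.])),("w8",P8)):
    mm=dict(m);mm["tvec"]=np.array(m["tvec"]).ravel()-Rm@(T-P)
    g=cv2.cvtColor(cv2.imread(f"pics/{f}_raw.png"),cv2.COLOR_BGR2GRAY)
    q=lambda y,z:proj("",[[606,y,z]],mm)[0].round(1).tolist()
    c=313.5;print(f,"collar near",q(c-29,57),"head near 57",q(c-21,57),"60",q(c-21,60),"63",q(c-21,63))
    u=int(q(c-21,60)[0]);v=int(q(c-25,57)[1]);print(v-14,g[v-14:v+26,u].tolist())
    r=int(q(c-8,60)[1]);
    for r in (int(q(c-10,57)[1]),):
        d=np.nonzero(g[r,200:300]<70)[0]+200;print("head width at row",r,d.min(),d.max(), "pred half width", [ (proj("",[[606-18.5,c-10,z]],mm)[0]-proj("",[[606+18.5,c-10,z]],mm)[0]).round(1).tolist() for z in(57,63)])
    cc=np.nonzero(g[v,170:330]>150)[0]
```

```text
w7 collar near [245.8, 167.9] head near 57 [246.2, 179.4] 60 [246.2, 180.6] 63 [246.1, 181.9]
159 [106, 106, 105, 105, 105, 103, 105, 113, 128, 132, 141, 167, 170, 161, 158, 160, 160, 160, 160, 159, 162, 163, 133, 41, 16, 14, 21, 27, 31, 30, 26, 28, 22, 26, 23, 28, 24, 25, 25, 21]
head width at row 194 224 272 pred half width [[53.5, -1.8], [55.1, -1.9]]
w8 collar near [247.8, 187.1] head near 57 [248.4, 201.4] 60 [248.3, 203.4] 63 [248.3, 205.4]
180 [103, 103, 103, 110, 126, 128, 129, 132, 138, 158, 171, 165, 158, 158, 158, 158, 158, 158, 157, 157, 157, 158, 159, 129, 40, 12, 22, 31, 29, 30, 24, 24, 23, 25, 24, 26, 25, 25, 27, 26]
head width at row 220 218 281 pred half width [[67.9, -2.2], [70.4, -2.3]]
```

The load ran exactly through the tool axis (moment and force agree with a lever arm of 0.22 m), so the 30 N sat on the head. However, the TCP read 60.7, not 57. I'll probe the height of the raised head with a light touch below its 2 N preload, to see whether the travel was the full 6 mm.

Request:
{"fn": "jog_arm", "kwargs": {"series": [0,0.05,0.03,0,0,0,0,0,0.077,0.06,0,0,0,0,0,0.077,0.095,0,0,0,0,0,0.077,0.11,0,0,0,0,0,0.077,0.1105,0,0,0,0]}}

```text
time: 22.32
tool_pos: [605.8, 311.6, 66.2]
orientation: [-3.141, -0.002, 3.106]
wrist_force: [-1.6, -0.2, 2.9]
opening: -0.2
```

Request:
{"fn": "jog_arm", "kwargs": {"series": [0,0,0.0008,0,0,0,0,0,0,0.0015,0,0,0,0,0,0,0.0015,0,0,0,0]}}

```text
time: 22.7
tool_pos: [607.5, 311.6, 66.3]
orientation: [3.141, 0.002, 3.106]
wrist_force: [2.1, -0.5, 2.9]
opening: 0.1
```

Run:
```python
from h import *
s=ctrl.state();print(s['time'],s['tool_pos'],s['wrist_force'],s['torque'])
```

```text
22.7 [607.46175335 311.63938305  66.3093591 ] [ 2.13553229 -0.49813791  2.90707705] [-0.07172268 -0.28128973 -0.01419888]
```

The head is touched at TCP z 66.3 and had stopped at 60.7. That makes the travel about 6 mm, so the press was complete; the closed tips reach about 3.7 mm past the TCP. I'll back off and take a last look at the station.

Request:
{"fn": "jog_arm", "kwargs": {"series": [0,0,-0.02,0,0,0,0,0,0,-0.07,0,0,0,0,0,-0.05,-0.12,0,0,0,0,0,-0.11,-0.125,0,0,0,0,0,-0.17,-0.125,0,0,0,0]}}

```text
time: 23.32
tool_pos: [601.0, 142.0, 191.9]
orientation: [3.141, 0.003, 3.107]
wrist_force: [-0.2, -1.2, 0.2]
opening: 0.2
```

Request:
{"fn": "jog_arm", "kwargs": {"series": [0.01,-0.05,0,0,0,0,0,0.02,-0.1,0,0,0,0,0,0.03,-0.15,0,0,0,0,0,0.04,-0.19,0,0,0,0,0,0.04,-0.19,0,0,0,0,0]}}

```text
time: 23.95
tool_pos: [553.1, -47.6, 190.6]
orientation: [-3.141, 0.0, 3.103]
wrist_force: [-0.5, 0.1, 0.9]
opening: -0.3
```

Run:
```python
from h import *
print(pose()[0]);m=eyes.camera_model("wrist");w=snap("wrist","w10");sc=snap("scene","s10")
b=cv2.resize(sc[150:300,180:340],(405,380),interpolation=cv2.INTER_CUBIC)
cv2.imwrite("pics/c10.png",np.hstack([w[2:382,120:512],b]))
c,r,_=rect(w,m,(200,90,300,250),(5,35,30),(30,255,255),36);print("block",r)
P=[554,41,50]
for th in(0,.1):print(th,proj("",[[554-.035*116*np.cos(th),41-116*np.cos(th),50+116*np.sin(th)]],m),proj("scene",[[554-4,41-116*np.cos(th),50+116*np.sin(th)]]))
```

```text
[553.10508811 -47.64034498 190.56057988]
block ((550.4442749023438, -51.408992767333984), (100.86833190917969, 55.07933044433594), 87.80128479003906)
0 [[250.66282183 148.14203543]] [[232.67311691 195.28217052]]
0.1 [[250.76709705 150.83048803]] [[232.64129457 192.48252576]]
```

Run:
```python
from h import *
g=cv2.cvtColor(cv2.imread("pics/w10_raw.png"),cv2.COLOR_BGR2GRAY);print(g[138:160,250].tolist(),g[155,236:266].tolist())
s=ctrl.state();print(s['wrist_force'],s['time']);ctrl.sign_off()
```

```text
[101, 101, 102, 101, 101, 102, 101, 102, 103, 103, 36, 21, 26, 37, 35, 33, 32, 33, 34, 32, 31, 34] [112, 162, 201, 184, 137, 100, 56, 18, 23, 29, 29, 31, 31, 33, 33, 32, 32, 29, 28, 27, 20, 21, 14, 26, 109, 158, 197, 188, 141, 104]
[ 0.06789624 -0.01168435 -0.45906716] 24.05
the job is handed in; nothing more can be done
```

The job is done and handed in at 24.05 s: the block is in the nest, the clamp is shut on it, and the start button was pressed once, fully, and came up again.

- **Block:** I laid it on the bed and slid it gently against the lugs until I felt contact in both directions. The last measurement puts its centre at (550.4, -51.4) and yaw at -2.2°, within about 1 mm of where it was when first seated.
- **Clamp:** I pushed the lever down until the foot met resistance, with 18 N at the grip. Before handing in, the grip's end appeared at row 148, where a level lever should show it (148.1).
- **Button:** I pressed it only after the clamp was shut and held it down for about a second. I did not press the narrow button or touch the other things lying around.

**Checks that disagreed:**
- **Button height:** During the press the tool read 60.7 mm, not the expected 57 mm, with 30 N on the head. I probed the raised head lightly and touched it at 66.3 mm. The difference is about 6 mm, so the press was full and the closed finger tips reach about 3.7 mm past the stated tool point. The probe reached about 3 N, slightly over the 2 N preload, so the button may have moved a millimetre or less.
- **Lever height:** The lever stopped at 58.6 mm, close to the expected 59 mm, without that 3.7 mm offset. I did not resolve this.
- **Last picture:** The viewer's limit stopped me seeing it, so the final block and lever checks are numeric only.

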